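# Close the pinwheel layer of cartons on the skid

### The job

Finish the layer of cartons on the small slatted timber skid: take the carton that stands on its long edge in the blue tote, lay it over onto its broad side, and set it flat in the one open place of the pinwheel, square with the other three and close up beside its two neighbours (no gap over about a centimetre). Set it down, don't drop it, keep the other three cartons as they lie, and leave the small carton, the tape roll and the knife alone.

Things in the scene. Friction and masses are not known exactly. Their poses are not given: they have to be found in the camera images.
- carton: The loose carton to place: closed cardboard box 130 x 65 x 42 mm, 0.25 to 0.45 kg, blank labels on one end and one narrow side. Starts on a long edge (65 mm tall) on the tote's floor, 5 mm above the bench. Origin: centre of the 130 x 42 face that is down at the start. Own x: 130 mm length; y: 42 mm thickness; z (up at the start): 65 mm width. It may end with either broad face up, either end first.
- carton_mid (a point): The centre of that carton's volume; axes as carton. With the carton flat on the bare bench it is 21 mm above the bench, flat on the skid 61 mm. The bench straight ahead of the robot, between tote and skid, is bare for a width of 170 mm or more out to 0.62 m.
- tote: Open blue plastic tote, fixed, left or right of the robot: 350 x 252 mm over its rim (17 mm hand grip beyond each short end), 80 mm high, inside 324 x 224 mm. Origin: centre of its underside; own x along its long side, z up. The carton stands in the half towards own -x, its length roughly along own x, each broad face at least 55 mm from the long walls; the small carton is at the +x end.
- skid: Slatted timber skid (raised stand), fixed, on the other side from the tote, turned any way: 224 x 224 x 40 mm. Origin: centre of its underside, z up. Its layer is a pinwheel of four flat cartons, 199 mm square, 4 mm gaps, round a 69 mm open hole. Centres in skid x, y (mm): layer1 -34.5, -67; layer2 67, -34.5; layer3 34.5, 67; open place -67, 34.5.
- open_place (a point): Centre of the open place on the skid's top, 40 mm above the bench; axes as skid. The carton's 130 mm length must lie along skid y. Its -y end then faces layer1. Its inner long side (+x) faces the middle hole on the half nearer layer1 (room for a finger) and the end of layer3 on the other half. Its other end and side are free, 12.5 mm in from the skid's edge.
- layer1: Laid carton, same size 130 x 65 x 42 mm, loose, lying flat on the skid, length along skid x. Origin: centre of its underside; own x along the 130 mm length, z up.
- layer2: Laid carton, same size and axes as layer1, length along skid y.
- layer3: Laid carton, same size and axes as layer1, length along skid x.
- small_carton: Bystander: loose small carton 60 x 80 x 45 mm in the tote near its +x end. Origin: centre of its underside.
- tape_roll: Bystander: loose roll of brown packing tape lying flat on the bench, 0.72 to 0.77 m ahead of the robot, 96 mm across, 48 mm high. Origin: centre of its underside.
- knife: Bystander: loose carton knife lying on the bench, 0.70 to 0.76 m ahead of the robot beside the tape roll, 149 mm long along own x, 22 mm wide, 21 mm high. Origin: underside, at the middle of its 135 mm handle.
There are look-alikes about, which are no part of the job. Leave any turquoise look-alike of the carton alone.

How it is judged:
At the end, for the whole second after the job is handed in: The carton lies at rest, released, flat on a broad face on the skid (own y within 0.06 rad of vertical, centre 57-65 mm high), within 12 mm of the open place and 0.12 rad of skid y; the other three are flat (0.06 rad), within 12 mm of their starts and 0.12 rad of square (horizontal distance between carton_mid and open_place below 0.012 m and angle between the x axis of each of carton, layer2 and the y axis of skid, either way round below 0.12 rad and (angle between carton's own y axis and vertical below 0.06 rad or angle between carton's own y axis and vertical above 3.0816 rad) and height (world z) of carton_mid between 0.057 and 0.065 m and linear speed of carton below 0.02 m/s and distance of each of layer1, layer2, layer3 from where it was at the start of the episode below 0.012 m and angle between the x axis of each of layer1, layer3 and the x axis of skid, either way round below 0.12 rad and angle between each of layer1, layer2, layer3's own z axis and vertical below 0.06 rad); the robot touches nothing.
It fails at once if the carton is dropped: it moves faster than 0.9 m/s (a fall of over 4 cm) with no finger touching it (linear speed of carton above 0.9 m/s and contact force between carton and the fingers below 0.05 N).
It fails at once if the small carton in the tote is moved more than 30 mm (distance of small_carton from where it was at the start of the episode above 0.03 m).
It fails at once if the roll of packing tape is moved more than 30 mm (distance of tape_roll from where it was at the start of the episode above 0.03 m).
It fails at once if the carton knife is moved more than 30 mm (distance of knife from where it was at the start of the episode above 0.03 m).
It also fails if it takes over 48 s, if anything falls off the work surface, if the arm or the gripper's body presses on something with over 40 N, if the wrist force passes 120 N, or if a joint passes its speed limit or range.

### The arm

A 6-joint arm with a two-finger parallel gripper is mounted at the origin on the work surface. World frame = base frame: x ahead of the robot, y to its left, z up, the work surface at z = 0. Lengths are in m, angles in rad, forces in N, time in s.
With the tool pointing down it reaches from about 0.3 to 0.775 m from the base axis. Payload 14.6 kg.
Tool frame: the origin (TCP) lies midway between the tips of the shut fingers; the grasp point (between the pads) lies 19 mm behind it; z points along the fingers, y is the line along which they close (so a half turn about z gives the same grasp; the last joint's range is limited). The gripper opens to 85 mm and grips with 20 to 120 N. Pads are 22 mm wide; open, the fingers measure 114 mm over their backs; the gripper's body (76 mm by 85 mm) begins 54 mm behind the grasp point. The pads swing forward as they close: fully open they stand 13 mm farther back than shut.
Start: joints at [-1.328, 0.3, 1.521, -0, 1.321, -0.067], TCP at [0.168, -0.524, 0.231] pointing down, gripper open.
Joint ranges: [-3.03, 3.03], [-0.79, 2.21], [0.23, 2.52], [-1.04, 4.18], [0, 3.07], [-2.55, 2.55]. Speed limits (rad/s): [2.22, 2.22, 2.57, 3.14, 3.14, 3.14].

### API

Orientations are given as a unit quaternion [w, x, y, z].
In Python, from plant import arm gives the robot as it stands.
- The arm moves only by the tool move_arm, never from a script. Its argument "increments" is a list of rows, each a list of 6 numbers: the shift along the world's x, y, z as a fraction of full scale, then the turn, a rotation vector about the world's x, y, z as a fraction of full scale. In form: [[dx, dy, dz, wx, wy, wz], ...]. A call has 1 to 10 rows; each row shifts and turns the commanded pose from where the row before left it; what a row does not reach is not made up. Full scale, the value 1, is 0.12 m for a shift and 60 degrees for a turn. A row lasts 1/10 s, in which the tool goes at most 50 mm and 8.59 degrees, less where a joint would pass 70% of its speed; a pose out of reach is approached as far as the arm can. A call with a number of a shift or a turn outside -1 to 1 is refused whole. A call with a gripper value outside its range is refused whole. "gripper" is the opening, from 0 (shut) to 1 (fully open), set as the call begins (left out, the last holds). The fingers move at their own pace and stop on an object; "grip_force" is the grip in N (left out, the last holds). Time passes only in rows, so rows that do not move let the fingers close. It gives the time, the measured TCP pose, the force, the opening and the grip force at its end, in the units of the state.
- arm.observe(): the state, without advancing time (a new reading comes with each control period).
- arm.read_camera(name): name is "scene" or "top" or "wrist"; returns the picture (384x512x3 uint8, red, green, blue); there is no depth.
- arm.camera_info(name): a dict with "K" (3x3 intrinsics, pixels), "rvec" (rotation vector, rad) and "tvec" (3), from world to camera coordinates, as OpenCV has them; the wrist camera has in their place "hand_eye" (4x4, takes a point from camera to tool coordinates, whose origin is the TCP and whose axes are the flange's). Camera axes: x right, y down, z forward; pixel columns grow to the right and rows downward; lengths in m; the calibration is good to about 2 mm. The wrist camera is an equidistant fisheye: a pixel r from the principal point sees the ray r / f radians off the axis. A picture is of the moment at which its call begins: read the wrist's pose just before it. camera_info takes no time and is no camera call.
- arm.close_job(): hands the job in; it is judged then, once.
The state is a dict: "clock": time; "joints": joint angles; "dq": joint speeds; "tau": joint torques, N m; "tcp_pos": TCP position; "ee_rot": TCP orientation; "wrist_force": force on the tool from outside, world axes, zero at the start; "moment": the same for the moment, N m; "gripper_width": finger opening in m; "grasp_force": force on a finger pad.
Only numpy, scipy, OpenCV 4.12 (cv2) and the standard library are available. Lean on these libraries where they do the work, as an engineer would, in place of code of your own. Each camera call takes 0.05 s, during which the arm holds its last target. There are 200 camera calls.

## Working session

There is one attempt and no reset: what is moved stays moved. The work goes in short steps, Python scripts to look and compute and a tool call to move; the robot and the scene stay as the last step left them, time stands still between calls to the robot, and variables do not carry over. Pictures are saved under pics/ and viewed, at most 10 in all, crops included, and the job is handed in when it is done.

Besides the shell and the picture viewer there is one more tool, called after "Call:" in YAML: its name, and indented under it one key for each argument. move_arm: Moves the arm, as the interface text tells. Shift numbers are shares of 0.12 m and turn numbers shares of 60 degrees, none past 1 either way. Its arguments: {"type":"object","properties":{"increments":{"type":"array","items":{"type":"array","items":{"type":"number","minimum":-1,"maximum":1}}},"gripper":{"type":"number"},"grip_force":{"type":"number"}},"required":["increments"]}

```bash
ls; mkdir -p pics; python3 - <<'E'
from plant import arm
import cv2,numpy as np
s=arm.observe();print(s)
for n in("top","scene"):
    cv2.imwrite(f"pics/{n}0.png",cv2.resize(arm.read_camera(n)[:,:,::-1],(800,600),interpolation=cv2.INTER_CUBIC))
for n in("top","scene","wrist"): print(n,arm.camera_info(n))
E
```

```text
pics
{'clock': 0.0, 'joints': array([-1.32762809e+00,  3.00487788e-01,  1.52158312e+00,  1.32801799e-05,
        1.32070684e+00, -6.65998312e-02]), 'dq': array([ 6.23159685e-05, -2.77360156e-04,  2.91775458e-04,  8.65178412e-04,
        2.05971857e-03, -1.87350737e-03]), 'tau': array([-1.14050450e-03, -5.43501055e+01, -3.61794233e+01, -1.16454989e-04,
        4.04663791e-03,  7.03259957e-07]), 'tcp_pos': array([ 0.16760426, -0.52359329,  0.2307113 ]), 'ee_rot': array([-5.90806548e-04,  9.88029508e-01,  1.54263867e-01, -4.58371253e-05]), 'wrist_force': array([ 0.14930082, -0.39252437, -0.0126588 ]), 'moment': array([-0.03174531,  0.03597112, -0.02204802]), 'grasp_force': 0.0, 'gripper_width': 0.08506423925035708}
top {'K': array([[369.00196625,   0.        , 252.71275271],
       [  0.        , 369.00196625, 190.63985503],
       [  0.        ,   0.        ,   1.        ]]), 'rvec': array([ 2.14508674, -2.15683463,  0.13373847]), 'tvec': array([-1.02749707e-04,  4.89154264e-01,  9.61000519e-01])}
scene {'K': array([[351.47438647,   0.        , 260.07502031],
       [  0.        , 351.47438647, 188.53982978],
       [  0.        ,   0.        ,   1.        ]]), 'rvec': array([ 1.95936278,  1.12092876, -0.57972984]), 'tvec': array([-0.23691756, -0.20152415,  1.44124454])}
wrist {'K': array([[297.31863964,   0.        , 255.40898473],
       [  0.        , 297.31863964, 186.59926394],
       [  0.        ,   0.        ,   1.        ]]), 'hand_eye': array([[ 1.03171461e-04, -9.58176868e-01, -2.86176656e-01,
         7.14079848e-02],
       [ 9.99999995e-01,  1.01162430e-04,  2.18045723e-05,
        -5.38593824e-04],
       [ 8.05768926e-06, -2.86176657e-01,  9.58176873e-01,
        -1.43990280e-01],
       [ 0.00000000e+00,  0.00000000e+00,  0.00000000e+00,
         1.00000000e+00]])}
```

View pics/top0.png

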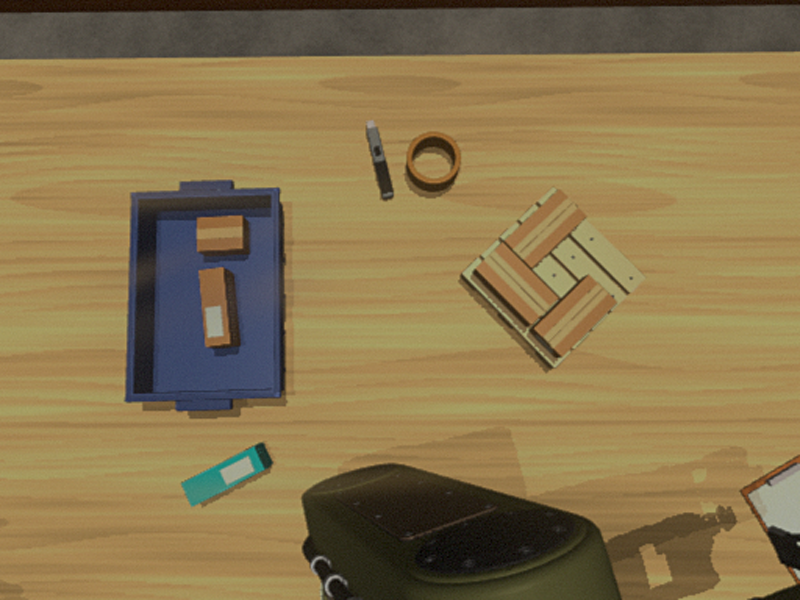

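View pics/scene0.png

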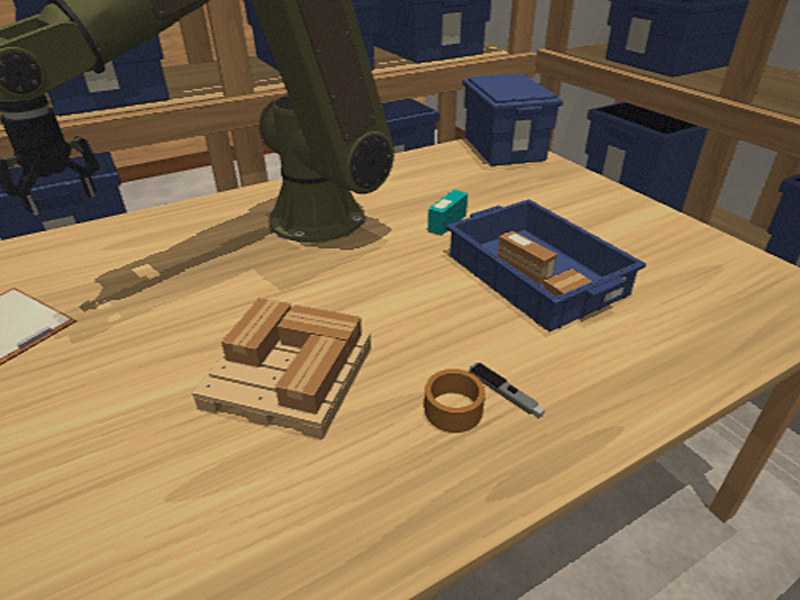

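```bash
python3 - <<'E'
from plant import arm
import cv2,numpy as np
im=np.mean([arm.read_camera("top").astype(float) for _ in range(4)],0).astype(np.uint8)[:,:,::-1]
cv2.imwrite("pics/topraw.png",im)
a=cv2.resize(im[165:230,115:180],None,fx=9,fy=9,interpolation=cv2.INTER_CUBIC)
b=cv2.resize(im[115:240,290:420],None,fx=4.6,fy=4.6,interpolation=cv2.INTER_CUBIC)
cv2.imwrite("pics/a.png",a);cv2.imwrite("pics/b.png",b)
E
```

```text
(no output)
```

View pics/a.png

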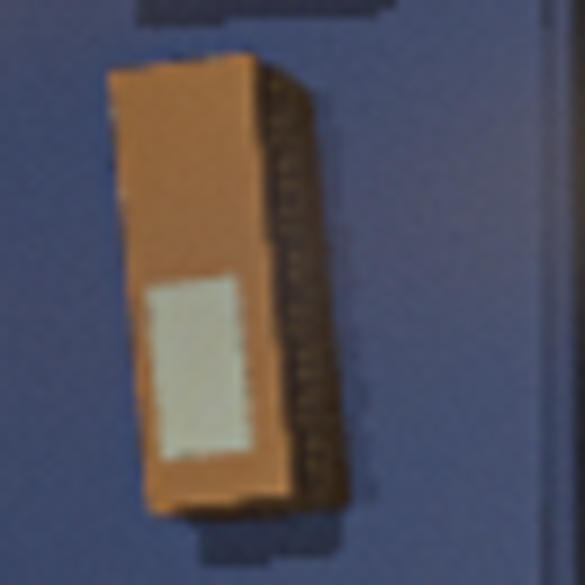

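View pics/b.png

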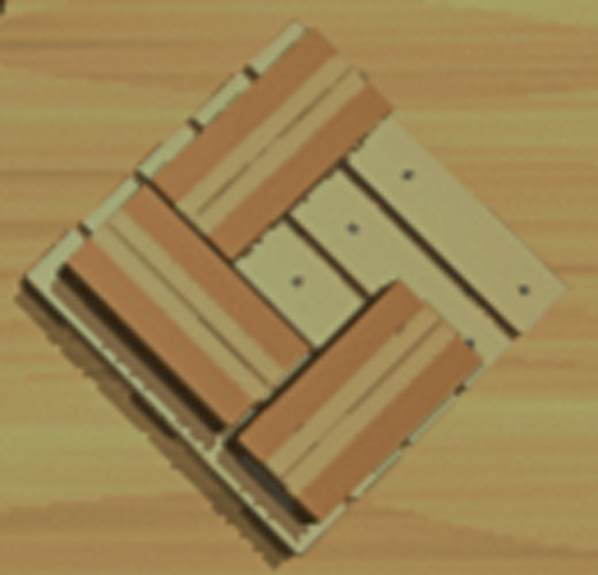

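```bash
cat > h.py <<'E'
import cv2,numpy as np
from scipy.optimize import least_squares
from plant import arm
def ray(cam,p):
    c=arm.camera_info(cam);R=cv2.Rodrigues(c["rvec"])[0]
    d=R.T@np.linalg.inv(c["K"])@np.array([p[0],p[1],1.]);return -R.T@c["tvec"],d
def at_z(cam,p,z):
    o,d=ray(cam,p);return (o+d*(z-o[2])/d[2])[:2]
def orig(pts,s,off): return (np.array(pts,float)+.5)/s-.5+np.array(off)
def rect(cx,cy,lx,ly): return [[cx+a*lx/2,cy+b*ly/2] for a,b in((-1,-1),(1,-1),(1,1),(-1,1))]
def fit(model,meas,x0):
    model=np.array(model);meas=np.array(meas)
    def f(v):
        c,s=np.cos(v[2]),np.sin(v[2]);return (model@np.array([[c,s],[-s,c]])+v[:2]-meas).ravel()
    r=least_squares(f,x0);return r.x,(r.fun.reshape(-1,2)*1e3).round(1)
def W(v,p):
    c,s=np.cos(v[2]),np.sin(v[2]);return np.array([c*p[0]-s*p[1],s*p[0]+c*p[1]])+v[:2]
E
python3 - <<'E'
from h import *
C=orig([(108,72),(251,55),(293,495),(150,515)],9,(115,165))
m=[at_z("top",p,.07) for p in C]
print(np.round(m,4))
# far-left, far-right, near-right, near-left ; own x away, y left
v,r=fit([(.065,.021),(.065,-.021),(-.065,-.021),(-.065,.021)],m,[.5,.25,0]);print("carton",v,r.tolist())
off=(290,115);s=4.6
S=[at_z("top",p,.04) for p in orig([(303,22),(25,278),(300,553),(567,288)],s,off)]
L1=[at_z("top",p,.082) for p in orig([(313,27),(393,105),(233,258),(155,180)],s,off)]
L2=[at_z("top",p,.082) for p in orig([(147,180),(312,352),(228,432),(63,265)],s,off)]
L3=[at_z("top",p,.082) for p in orig([(402,282),(482,355),(318,522),(237,437)],s,off)]
# skid -y dir = up-left image, skid +x dir = down-left
h=.112
mod=[(-h,-h),(h,-h),(h,h),(-h,h)]
R1=rect(-.0345,-.067,.13,.065);mod1=[R1[0],R1[3],R1[2],R1[1]]
R2=rect(.067,-.0345,.065,.13);mod2=[R2[0],R2[3],R2[2],R2[1]]
R3=rect(.0345,.067,.13,.065);mod3=[R3[0],R3[3],R3[2],R3[1]]
for M,K in((mod,S),(mod1,L1),(mod2,L2),(mod3,L3),(mod+mod1+mod2+mod3,S+L1+L2+L3)):
    v,r=fit(M,K,[.5,-.2,2.3]);print(v,np.degrees(v[2]),r.tolist())
print("open",W(v,(-.067,.0345)))
# tote rim
T=[at_z("top",p,.08) for p in orig([(130,192),(280,188),(284,398),(126,401)],800/512,(0,0))];print(np.round(T,3))
E
```

```text
[[0.5337 0.326 ]
 [0.5384 0.2846]
 [0.4109 0.2683]
 [0.4055 0.3089]]
carton [0.47213341 0.29696117 0.12925244] [[0.2, 0.2], [0.9, -0.1], [-0.6, -0.5], [-0.5, 0.5]]
[ 0.52595499 -0.27563822  2.32044493] 132.9517008936006 [[1.4, 3.4], [2.0, -0.8], [-2.0, 0.1], [-1.5, -2.7]]
[ 0.52676147 -0.27443342  2.32745585] 133.35339725470226 [[1.5, -0.1], [0.1, -1.6], [-2.0, -0.4], [0.5, 2.1]]
[ 0.52601483 -0.27423893  2.31999075] 132.92567839329695 [[-2.4, 0.3], [0.4, 0.2], [0.3, -0.2], [1.6, -0.4]]
[ 0.52618818 -0.27458794  2.32628362] 133.2862332548611 [[3.2, 1.2], [-2.8, -1.2], [-0.5, -1.0], [0.1, 1.0]]
[ 0.52627723 -0.27468831  2.32294017] 133.09466793642284 [[1.8, 4.7], [1.9, 0.2], [-1.7, 0.6], [-0.8, -1.7], [1.0, -1.0], [-0.6, -2.2], [-2.3, -0.7], [0.4, 1.6], [-2.4, 0.0], [0.7, -0.3], [0.4, -0.9], [1.4, -0.8], [3.2, 1.1], [-3.1, -1.1], [-0.3, -0.7], [0.3, 1.2]]
open [ 0.54685923 -0.34718404]
[[0.666 0.443]
 [0.671 0.19 ]
 [0.322 0.176]
 [0.319 0.43 ]]
```

Call:
move_arm:
  increments:
    - [0.2, 0.34, 0, 0, 0, -0.017]
    - [0.2, 0.34, 0, 0, 0, -0.017]
    - [0.2, 0.34, 0, 0, 0, -0.017]
    - [0.2, 0.34, 0, 0, 0, -0.017]
    - [0.2, 0.34, 0, 0, 0, -0.017]
    - [0.2, 0.34, 0, 0, 0, -0.017]
    - [0.2, 0.34, 0, 0, 0, -0.017]
    - [0.2, 0.34, 0, 0, 0, -0.017]
    - [0.2, 0.34, 0, 0, 0, -0.017]
    - [0.2, 0.34, 0, 0, 0, -0.017]
  gripper: 1

```text
clock: 1.3
tcp_pos: [0.4083, -0.1139, 0.2315]
ee_rot: [0.0, 0.998, 0.065, 0.0]
wrist_force: [0.8, -1.5, -0.8]
gripper_width: 0.0855
grasp_force: 0.0
```

Call:
move_arm:
  increments:
    - [0.053, 0.344, -0.03, 0, 0, 0]
    - [0.053, 0.344, -0.03, 0, 0, 0]
    - [0.053, 0.344, -0.03, 0, 0, 0]
    - [0.053, 0.344, -0.03, 0, 0, 0]
    - [0.053, 0.344, -0.03, 0, 0, 0]
    - [0.053, 0.344, -0.03, 0, 0, 0]
    - [0.053, 0.344, -0.03, 0, 0, 0]
    - [0.053, 0.344, -0.03, 0, 0, 0]
    - [0.053, 0.344, -0.03, 0, 0, 0]
    - [0, 0, 0, 0, 0, 0]

```text
clock: 2.3
tcp_pos: [0.4646, 0.2593, 0.198]
ee_rot: [-0.0, 0.998, 0.068, -0.0]
wrist_force: [0.1, -0.6, 0.2]
gripper_width: 0.0856
grasp_force: 0.0
```

Call:
move_arm:
  increments:
    - [0.06, 0.31, 0, 0, 0, 0]
    - [0, 0, -0.27, 0, 0, 0]
    - [0, 0, -0.27, 0, 0, 0]
    - [0, 0, -0.27, 0, 0, 0]
    - [0, 0, -0.27, 0, 0, 0]
    - [0, 0, -0.14, 0, 0, 0]
    - [0, 0, -0.13, 0, 0, 0]
    - [0, 0, 0, 0, 0, 0]
    - [0, 0, 0, 0, 0, 0]

```text
clock: 3.2
tcp_pos: [0.4723, 0.2927, 0.0374]
ee_rot: [0.0, 0.998, 0.066, 0.0]
wrist_force: [0.5, -0.5, -0.4]
gripper_width: 0.0852
grasp_force: 0.0
```

Call:
move_arm:
  increments:
    - [0, 0.035, 0, 0, 0, 0]
    - [0, 0, 0, 0, 0, 0]
    - [0, 0, 0, 0, 0, 0]
    - [0, 0, 0, 0, 0, 0]
    - [0, 0, 0, 0, 0, 0]
    - [0, 0, 0, 0, 0, 0]
    - [0, 0, 0, 0, 0, 0]
    - [0, 0, 0, 0, 0, 0]
  gripper: 0
  grip_force: 60

```text
clock: 4.0
tcp_pos: [0.4725, 0.2976, 0.0378]
ee_rot: [-0.0, 0.998, 0.066, 0.001]
wrist_force: [-2.2, 1.9, 6.6]
gripper_width: 0.0411
grasp_force: 61.7
```

Call:
move_arm:
  increments:
    - [0, 0, 0.15, 0, 0, 0]
    - [0, 0, 0.3, 0, 0, 0]
    - [0, 0, 0.3, 0, 0, 0]
    - [0, 0, 0.3, 0, 0, 0]
    - [0, 0, 0, 0, 0, 0]

```text
clock: 4.5
tcp_pos: [0.4736, 0.2979, 0.1677]
ee_rot: [-0.002, 0.998, 0.066, 0.003]
wrist_force: [0.2, -0.1, -3.4]
gripper_width: 0.0415
grasp_force: 61.9
```

Call:
move_arm:
  increments:
    - [-0.06, -0.223, 0, 0, 0, 0.137]
    - [-0.06, -0.223, 0, 0, 0, 0.137]
    - [-0.06, -0.223, 0, 0, 0, 0.137]
    - [-0.06, -0.223, 0, 0, 0, 0.137]
    - [-0.06, -0.223, 0, 0, 0, 0.137]
    - [-0.06, -0.223, 0, 0, 0, 0.137]
    - [-0.06, -0.223, 0, 0, 0, 0.137]
    - [-0.06, -0.223, 0, 0, 0, 0.137]
    - [-0.06, -0.223, 0, 0, 0, 0.137]
    - [-0.06, -0.223, 0, 0, 0, 0.137]

```text
clock: 5.5
tcp_pos: [0.3991, 0.0285, 0.162]
ee_rot: [-0.0, 0.707, 0.708, -0.001]
wrist_force: [0.5, -0.6, -3.8]
gripper_width: 0.0412
grasp_force: 61.8
```

Call:
move_arm:
  increments:
    - [0, 0, 0, 0, 0.131, 0]
    - [0, 0, 0, 0, 0.131, 0]
    - [0, 0, 0, 0, 0.131, 0]
    - [0, 0, 0, 0, 0.131, 0]
    - [0, 0, 0, 0, 0.131, 0]
    - [0, 0, 0, 0, 0.131, 0]
    - [0, 0, 0, 0, 0.131, 0]
    - [0, 0, 0, 0, 0, 0]
    - [0, 0, 0, 0, 0, 0]

```text
clock: 6.4
tcp_pos: [0.4, 0.0295, 0.1619]
ee_rot: [-0.325, 0.629, 0.626, -0.327]
wrist_force: [-0.0, 1.1, -2.5]
gripper_width: 0.0411
grasp_force: 62.5
```

```bash
python3 - <<'E'
from plant import arm
import cv2
from scipy.spatial.transform import Rotation as R
s=arm.observe();q=s['ee_rot'];M=R.from_quat([*q[1:],q[0]]).as_matrix();print(s['joints'],s['tcp_pos'],M.round(3))
cv2.imwrite("pics/c.png",cv2.resize(arm.read_camera("scene")[:320,60:,::-1],(800,566)))
E
```

```text
[-0.01182724  0.60040026  1.52001554 -0.01055429  1.97951782 -0.00668033] [0.39996903 0.02950082 0.16185821] [[ 0.002  0.575 -0.818]
 [ 1.    -0.004 -0.   ]
 [-0.004 -0.818 -0.575]]
```

View pics/c.png

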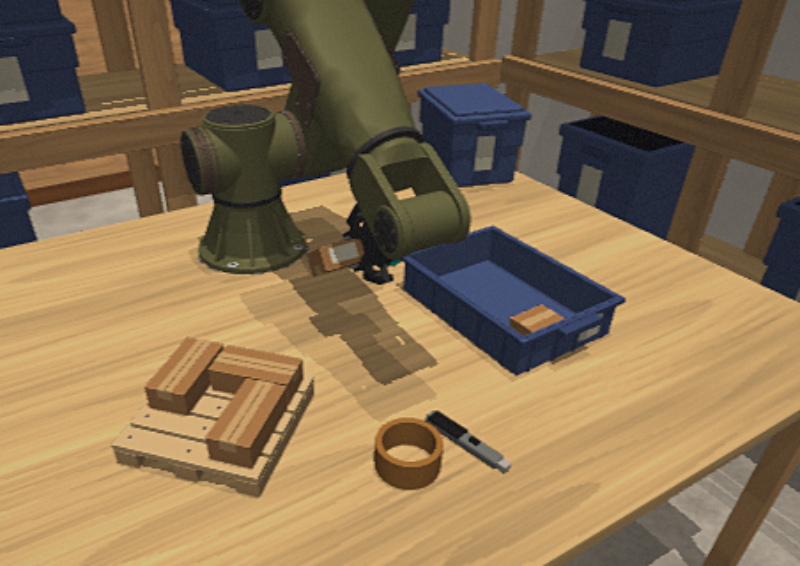

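Call:
move_arm:
  increments:
    - [0, 0, -0.25, 0, 0, 0]
    - [0, 0, -0.25, 0, 0, 0]
    - [0, 0, -0.25, 0, 0, 0]
    - [0, 0, -0.17, 0, 0, 0]
    - [0, 0, -0.06, 0, 0, 0]
    - [0, 0, 0, 0, 0, 0]
    - [0, 0, 0, 0, 0, 0]

```text
clock: 7.15
tcp_pos: [0.4007, 0.0295, 0.0465]
ee_rot: [-0.325, 0.629, 0.626, -0.326]
wrist_force: [-0.4, -0.5, -2.5]
gripper_width: 0.0409
grasp_force: 62.6
```

Call:
move_arm:
  increments:
    - [0, 0, -0.03, 0, 0, 0]
    - [0, 0, -0.02, 0, 0, 0]
    - [0, 0, -0.01, 0, 0, 0]
    - [0, 0, 0, 0, 0, 0]
    - [0, 0, 0, 0, 0, 0]

```text
clock: 7.65
tcp_pos: [0.4001, 0.0295, 0.0381]
ee_rot: [-0.326, 0.629, 0.626, -0.327]
wrist_force: [-0.1, -0.4, -3.7]
gripper_width: 0.041
grasp_force: 62.6
```

Call:
move_arm:
  increments:
    - [0, 0, -0.01, 0, 0, 0]
    - [0, 0, -0.01, 0, 0, 0]
    - [0, 0, 0, 0, 0, 0]

```text
clock: 7.95
tcp_pos: [0.4002, 0.0294, 0.0363]
ee_rot: [-0.326, 0.628, 0.626, -0.328]
wrist_force: [1.5, -0.6, 5.4]
gripper_width: 0.0412
grasp_force: 63.4
```

Call:
move_arm:
  increments:
    - [0, 0, 0, 0, 0, 0]
    - [0, 0, 0, 0, 0, 0]
    - [0, 0, 0, 0, 0, 0]
    - [0.05, 0, 0.035, 0, 0, 0]
    - [0.05, 0, 0.035, 0, 0, 0]
    - [0.05, 0, 0.035, 0, 0, 0]
    - [0.05, 0, 0.035, 0, 0, 0]
  gripper: 0.62

```text
clock: 8.65
tcp_pos: [0.4248, 0.0295, 0.053]
ee_rot: [-0.326, 0.629, 0.626, -0.327]
wrist_force: [-0.6, 0.2, 0.3]
gripper_width: 0.0528
grasp_force: 0.0
```

Call:
move_arm:
  increments:
    - [0.06, 0, 0.042, 0, 0, 0]
    - [0.06, 0, 0.042, 0, 0, 0]
    - [0.06, 0, 0.042, 0, 0, 0]
    - [0.06, 0, 0.042, 0, 0, 0]
    - [0.06, 0, 0.042, 0, 0, 0]
    - [0.06, 0, 0.042, 0, 0, 0]
    - [0.06, 0, 0.1, 0, 0, 0]
    - [0.0, 0, 0.3, 0, 0, 0]
    - [0.0, 0, 0.3, 0, 0, 0]

```text
clock: 9.55
tcp_pos: [0.4746, 0.0295, 0.1676]
ee_rot: [-0.326, 0.628, 0.626, -0.328]
wrist_force: [1.0, 1.0, 1.6]
gripper_width: 0.0526
grasp_force: 0.0
```

Call:
move_arm:
  increments:
    - [-0.1, 0, 0.2, 0, -0.131, 0]
    - [-0.1, 0, 0.2, 0, -0.131, 0]
    - [-0.1, 0, 0, 0, -0.131, 0]
    - [0, 0, 0, 0, -0.131, 0]
    - [0, 0, 0, 0, -0.131, 0]
    - [0, 0, 0, 0, -0.131, 0]
    - [0, 0, 0, 0, -0.131, 0]
    - [0, 0, 0, 0, 0, 0]
  gripper: 1

```text
clock: 10.35
tcp_pos: [0.4377, 0.0296, 0.2158]
ee_rot: [0.002, 0.709, 0.706, 0.002]
wrist_force: [-0.5, -0.8, 0.3]
gripper_width: 0.0856
grasp_force: 0.0
```

```bash
python3 - <<'E'
from plant import arm
import cv2,numpy as np
s=arm.observe();print(s['tcp_pos'],s['ee_rot'])
cv2.imwrite("pics/d.png",np.hstack([cv2.resize(arm.read_camera(n)[:,:,::-1],(400,300)) if n=="scene" else cv2.resize(arm.read_camera(n)[:,:,::-1],(400,300)) for n in("scene","wrist")]))
w=arm.read_camera("wrist");cv2.imwrite("pics/w.png",cv2.resize(w[:,:,::-1],(800,600),interpolation=cv2.INTER_CUBIC))
np.save("w.npy",np.r_[s['tcp_pos'],s['ee_rot']])
E
```

```text
[0.43765714 0.02959852 0.21583612] [0.00172844 0.70859272 0.70561349 0.00172505]
```

View pics/w.png

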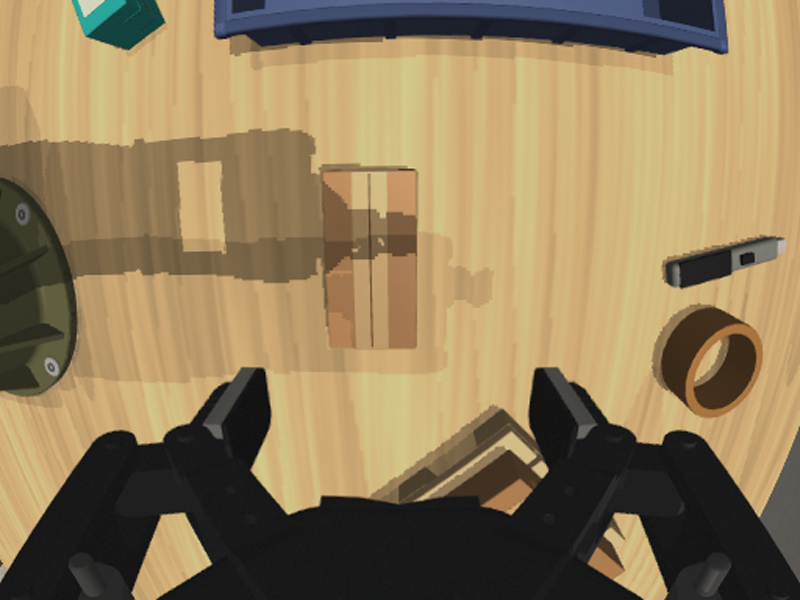

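```bash
cat >> h.py <<'E'
from scipy.spatial.transform import Rotation as Rot
def wrist_at_z(p,z,tcp,q):
    c=arm.camera_info("wrist");K=c["K"]
    u=np.array([p[0]-K[0,2],p[1]-K[1,2]])/K[0,0];t=np.hypot(*u)
    d=np.r_[np.sin(t)*u/t,np.cos(t)]
    M=Rot.from_quat([*q[1:],q[0]]).as_matrix();H=c["hand_eye"]
    o=M@H[:3,3]+tcp;d=M@H[:3,:3]@d
    return (o+d*(z-o[2])/d[2])[:2]
E
python3 - <<'E'
from h import *
w=np.load("w.npy")
m=[wrist_at_z(p,.042,w[:3],w[3:]) for p in orig([(322,170),(416,169),(416,348),(328,348)],800/512,(0,0))]
print(np.round(m,4))
v,r=fit([(-.0325,.065),(.0325,.065),(.0325,-.065),(-.0325,-.065)],m,[.43,.03,0]);print(v,r.tolist())
E
```

```text
[[ 0.3845  0.0946]
 [ 0.4485  0.0943]
 [ 0.4491 -0.0361]
 [ 0.3832 -0.0361]]
[ 0.41631434  0.02918425 -0.00272867] [[-0.5, -0.4], [0.5, -0.2], [-0.5, 0.2], [0.5, 0.3]]
```

Call:
move_arm:
  increments:
    - [-0.178, 0.262, 0, 0, 0, 0]
    - [0, 0, -0.3, 0, 0, 0]
    - [0, 0, -0.3, 0, 0, 0]
    - [0, 0, -0.3, 0, 0, 0]
    - [0, 0, -0.3, 0, 0, 0]
    - [0, 0, -0.3, 0, 0, 0]
    - [0, 0, -0.15, 0, 0, 0]
    - [0, 0, -0.08, 0, 0, 0]
    - [0, 0, 0, 0, 0, 0]
    - [0, 0, 0, 0, 0, 0]

```text
clock: 11.5
tcp_pos: [0.4178, 0.061, 0.0076]
ee_rot: [-0.0, 0.709, 0.706, -0.0]
wrist_force: [-0.2, -0.3, 1.2]
gripper_width: 0.0854
grasp_force: 0.0
```

Call:
move_arm:
  increments:
    - [-0.01, 0, -0.03, 0, 0, 0]
    - [0, 0, 0, 0, 0, 0]
    - [0, 0, 0, 0, 0, 0]
    - [0, 0, 0, 0, 0, 0]
    - [0, 0, 0, 0, 0, 0]
    - [0, 0, 0, 0, 0, 0]
  gripper: 0
  grip_force: 80

```text
clock: 12.1
tcp_pos: [0.4164, 0.061, 0.0043]
ee_rot: [0.0, 0.709, 0.706, 0.0]
wrist_force: [-1.4, -0.7, 5.7]
gripper_width: 0.0639
grasp_force: 88.5
```

Call:
move_arm:
  increments:
    - [0, 0, 0.05, 0, 0, 0]
    - [0, 0, 0.15, 0, 0, 0]
    - [0, 0, 0.3, 0, 0, 0]
    - [0, 0, 0.3, 0, 0, 0]
    - [0, 0, 0.3, 0, 0, 0]
    - [0, 0, 0.2, 0, 0, 0]
    - [0, 0, 0, 0, 0, 0]

```text
clock: 12.8
tcp_pos: [0.417, 0.061, 0.1627]
ee_rot: [0.002, 0.709, 0.706, 0.002]
wrist_force: [-0.5, 1.0, -3.7]
gripper_width: 0.0639
grasp_force: 89.9
```

Call:
move_arm:
  increments:
    - [0.06, -0.16, 0, 0, 0, -0.04]
    - [0.128, -0.32, 0, 0, 0, -0.08]
    - [0.128, -0.32, 0, 0, 0, -0.08]
    - [0.128, -0.32, 0, 0, 0, -0.08]
    - [0.128, -0.32, 0, 0, 0, -0.08]
    - [0.128, -0.32, 0, 0, 0, -0.08]
    - [0.128, -0.32, 0, 0, 0, -0.08]
    - [0.128, -0.32, 0, 0, 0, -0.08]
    - [0.128, -0.32, 0, 0, 0, -0.08]
    - [0.128, -0.32, 0, 0, 0, -0.08]

```text
clock: 13.8
tcp_pos: [0.5612, -0.3052, 0.1576]
ee_rot: [-0.001, 0.927, 0.374, -0.001]
wrist_force: [-0.4, 1.0, -3.4]
gripper_width: 0.0638
grasp_force: 89.7
```

Call:
move_arm:
  increments:
    - [0.065, -0.197, 0, 0, 0, -0.018]
    - [0, 0, 0, 0, 0, 0]
    - [0, 0, 0, 0, 0, 0]

```text
clock: 14.1
tcp_pos: [0.5685, -0.3273, 0.1575]
ee_rot: [-0.001, 0.93, 0.367, -0.001]
wrist_force: [-0.1, 0.3, -3.5]
gripper_width: 0.0639
grasp_force: 89.7
```

```bash
python3 - <<'E'
from h import *
s=arm.observe();q=s['ee_rot'];print(s['tcp_pos'],q,np.degrees(2*np.arctan2(q[2],q[1])))
np.save("w2.npy",np.r_[s['tcp_pos'],q])
w=arm.read_camera("wrist");cv2.imwrite("pics/w2.png",cv2.resize(w[:,:,::-1],(800,600),interpolation=cv2.INTER_CUBIC))
E
```

```text
[ 0.56853753 -0.3273393   0.15748053] [-1.21891817e-03  9.30269070e-01  3.66875090e-01 -8.00349774e-04] 43.04609728220621
```

View pics/w2.png

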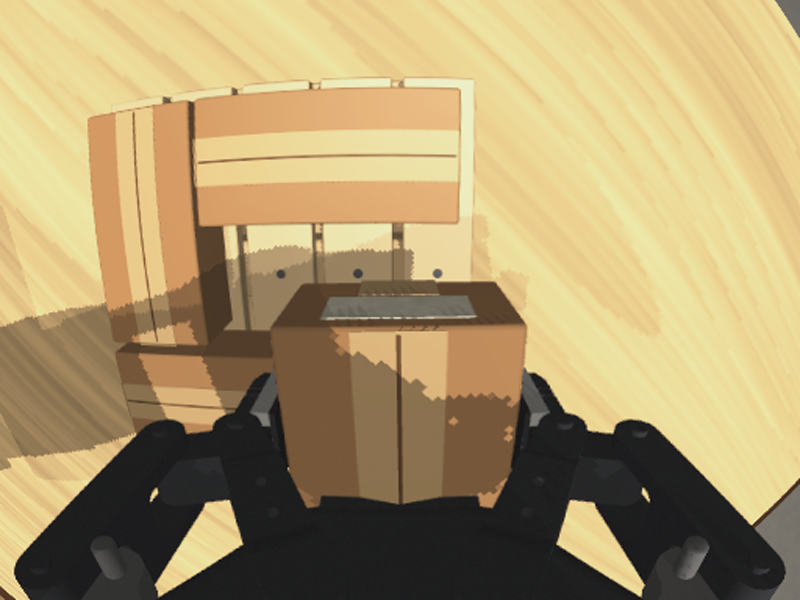

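```bash
python3 - <<'E'
from h import *
w=np.load("w2.npy");sk=np.array([.52628,-.27469,2.32294])
def S(p,z):
    g=wrist_at_z(orig([p],800/512,(0,0))[0],z,w[:3],w[3:])-sk[:2]
    c,s=np.cos(sk[2]),np.sin(sk[2]);return (np.array([c*g[0]+s*g[1],-s*g[0]+c*g[1]])*1e3).round(1)
for n,p,z in(("L1 --",(461,88),.082),("L1 -+",(459,222),.082),("L1 ++",(201,225),.082),("L1 +-",(194,98),.082),("L2inner",(189,100),.082),("L3 in -y corner?",(118,345),.082),
 ("C top",(273,326),w[2]+.038),("C top",(525,323),w[2]+.038),("C bot",(302,284),w[2]-.004),("C bot",(500,283),w[2]-.004)):
    print(n,S(p,z))
c,s=np.cos(sk[2]),np.sin(sk[2]);g=w[:2]-sk[:2];print("tcp",c*g[0]+s*g[1],-s*g[0]+c*g[1])
E
```

```text
L1 -- [ -94.7 -100. ]
L1 -+ [-94.5 -35.9]
L1 ++ [ 34.5 -36.4]
L1 +- [  35.4 -101.1]
L2inner [  38.3 -100.4]
L3 in -y corner? [100.4  31.8]
C top [-34.7 -26.1]
C top [-97.7 -26.9]
C bot [-33.5 -25.2]
C bot [-100.   -25.6]
tcp -0.06731647250247572 0.005112753414176184
```

Call:
move_arm:
  increments:
    - [0.013, 0.035, -0.1, 0, 0, 0]
    - [0, 0, -0.2, 0, 0, 0]
    - [0, 0, -0.15, 0, 0, 0]
    - [0, 0, 0, 0, 0, 0]
    - [0, 0, 0, 0, 0, 0]

```text
clock: 14.65
tcp_pos: [0.5709, -0.3226, 0.1056]
ee_rot: [-0.0, 0.93, 0.367, -0.0]
wrist_force: [-0.3, -0.4, -2.3]
gripper_width: 0.0639
grasp_force: 89.6
```

```bash
python3 - <<'E'
from h import *
s=arm.observe();q=s['ee_rot'];print(s['tcp_pos'],q,np.degrees(2*np.arctan2(q[2],q[1])))
np.save("w3.npy",np.r_[s['tcp_pos'],q])
w=arm.read_camera("wrist");cv2.imwrite("pics/w3.png",cv2.resize(w[:,:,::-1],(800,600),interpolation=cv2.INTER_CUBIC))
cv2.imwrite("pics/s3.png",cv2.resize(arm.read_camera("scene")[160:310,100:300,::-1],(800,600),interpolation=cv2.INTER_CUBIC))
E
```

```text
[ 0.57087765 -0.3225708   0.10562447] [-1.32224371e-04  9.30042211e-01  3.67452672e-01 -5.30937628e-05] 43.11720545492212
```

View pics/w3.png

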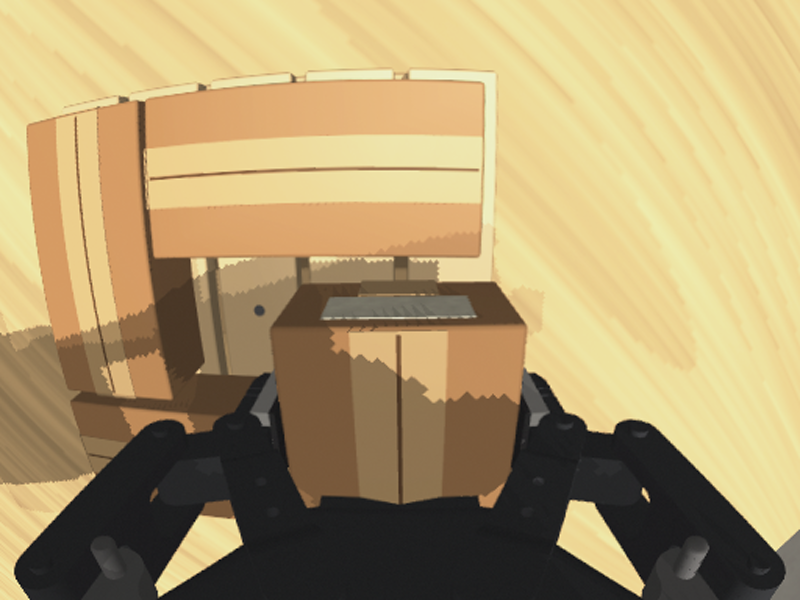

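```bash
cat > m.py <<'E'
from h import *
w=np.load("w3.npy");sk=np.array([.52628,-.27469,2.32294])
def S(p,z):
    g=wrist_at_z(orig([p],800/512,(0,0))[0],z,w[:3],w[3:])-sk[:2]
    c,s=np.cos(sk[2]),np.sin(sk[2]);return (np.array([c*g[0]+s*g[1],-s*g[0]+c*g[1]])*1e3).round(1)
for n,p,z in(("L1 --",(484,83),.082),("L1 -+",(481,256),.082),("L1 ++",(153,258),.082),("L1 +-",(145,100),.082),("L2in",(139,103),.082),("L2in+y",(172,400),.082),("L2out",(28,124),.082),("L3 corner",(75,397),.082),("skid corner",(496,72),.04),
 ("C top",(273,326),w[2]+.038),("C top",(525,323),w[2]+.038),("C bot",(302,284),w[2]-.004),("C bot",(500,283),w[2]-.004)):
    print(n,S(p,z))
c,s=np.cos(sk[2]),np.sin(sk[2]);g=w[:2]-sk[:2];print("tcp",c*g[0]+s*g[1],-s*g[0]+c*g[1])
E
python3 m.py
```

```text
L1 -- [-94.5 -99.4]
L1 -+ [-94.7 -35.5]
L1 ++ [ 36.1 -35.9]
L1 +- [ 35.4 -99.9]
L2in [ 38.3 -99.1]
L2in+y [38.7 29.7]
L2out [ 102.8 -100.3]
L3 corner [99.4 33.9]
skid corner [-107.6 -111.9]
C top [-32.7 -31. ]
C top [-95.7 -31.9]
C bot [-31.6 -30.2]
C bot [-98.1 -30.5]
tcp -0.06543317676548044 0.00014607029796415844
```

View pics/s3.png

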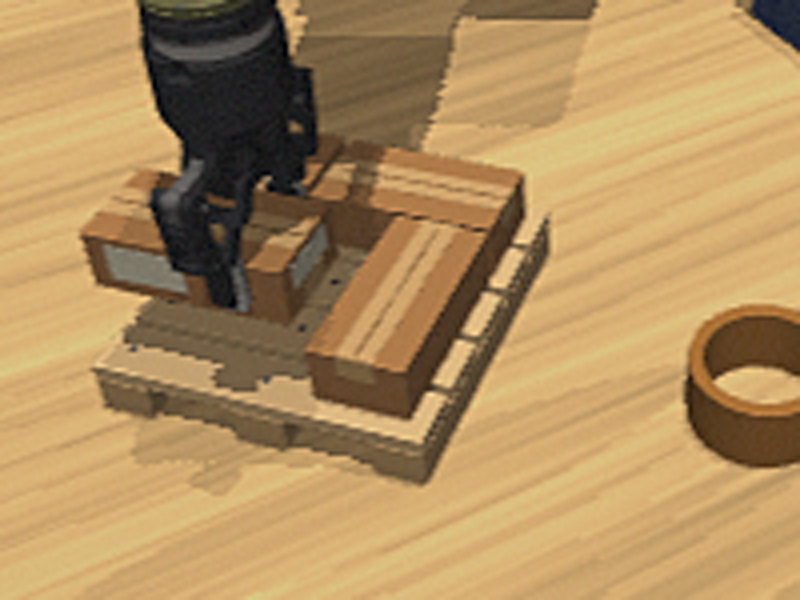

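Call:
move_arm:
  increments:
    - [0, 0, -0.1, 0, 0, 0]
    - [0, 0, -0.1, 0, 0, 0]
    - [0, 0, -0.1, 0, 0, 0]
    - [0, 0, -0.08, 0, 0, 0]
    - [0, 0, -0.05, 0, 0, 0]
    - [0, 0, 0, 0, 0, 0]
    - [0, 0, 0, 0, 0, 0]

```text
clock: 15.45
tcp_pos: [0.5709, -0.3234, 0.0541]
ee_rot: [0.0, 0.93, 0.367, 0.0]
wrist_force: [-1.1, 0.5, -2.7]
gripper_width: 0.0635
grasp_force: 89.7
```

Call:
move_arm:
  increments:
    - [0, 0, -0.03, 0, 0, 0]
    - [0, 0, -0.03, 0, 0, 0]
    - [0, 0, -0.01, 0, 0, 0]
    - [0, 0, 0, 0, 0, 0]

```text
clock: 15.85
tcp_pos: [0.5707, -0.3232, 0.0453]
ee_rot: [-0.0, 0.93, 0.367, -0.0]
wrist_force: [-0.5, -0.2, -3.7]
gripper_width: 0.0637
grasp_force: 89.7
```

Call:
move_arm:
  increments:
    - [0, 0, -0.01, 0, 0, 0]
    - [0, 0, 0, 0, 0, 0]

```text
clock: 16.05
tcp_pos: [0.5709, -0.3234, 0.0445]
ee_rot: [0.0, 0.93, 0.367, 0.0]
wrist_force: [-0.2, -0.3, -4.0]
gripper_width: 0.0639
grasp_force: 89.8
```

Call:
move_arm:
  increments:
    - [0, 0, -0.01, 0, 0, 0]
    - [0, 0, 0, 0, 0, 0]

```text
clock: 16.25
tcp_pos: [0.5709, -0.3234, 0.0444]
ee_rot: [0.0, 0.93, 0.367, 0.0]
wrist_force: [-6.0, 4.2, 8.6]
gripper_width: 0.0637
grasp_force: 90.9
```

Call:
move_arm:
  increments:
    - [0, 0, 0, 0, 0, 0]
    - [0, 0, 0, 0, 0, 0]
    - [0, 0, 0, 0, 0, 0]
    - [0, 0, 0, 0, 0, 0]
  gripper: 1

```text
clock: 16.65
tcp_pos: [0.5708, -0.3233, 0.0431]
ee_rot: [-0.0, 0.93, 0.367, 0.0]
wrist_force: [-0.5, 0.5, -0.4]
gripper_width: 0.0855
grasp_force: 0.0
```

Call:
move_arm:
  increments:
    - [0, 0, 0.1, 0, 0, 0]
    - [0, 0, 0.2, 0, 0, 0]
    - [0, 0, 0.3, 0, 0, 0]
    - [0, 0, 0.3, 0, 0, 0]
    - [0, 0, 0.3, 0, 0, 0]
    - [0, 0, 0.3, 0, 0, 0]
    - [-0.1, 0.3, 0, 0, 0, 0]
    - [-0.1, 0.3, 0, 0, 0, 0]
    - [-0.1, 0.3, 0, 0, 0, 0]
    - [0, 0, 0, 0, 0, 0]

```text
clock: 17.65
tcp_pos: [0.534, -0.2121, 0.2247]
ee_rot: [0.0, 0.93, 0.368, 0.0]
wrist_force: [0.0, -0.4, -0.3]
gripper_width: 0.0852
grasp_force: 0.0
```

Call:
move_arm:
  increments:
    - [-0.35, 0.15, 0, 0, 0, 0]
    - [-0.35, 0.15, 0, 0, 0, 0]
    - [-0.35, 0.15, 0, 0, 0, 0]
    - [-0.35, 0.15, 0, 0, 0, 0]
    - [0, 0, 0, 0, 0, 0]
    - [0, 0, 0, 0, 0, 0]

```text
clock: 18.25
tcp_pos: [0.367, -0.1436, 0.2244]
ee_rot: [0.001, 0.93, 0.367, 0.001]
wrist_force: [0.3, -0.3, -0.4]
gripper_width: 0.0852
grasp_force: 0.0
```

```bash
python3 - <<'E'
from h import *
im=np.mean([arm.read_camera("top").astype(float) for _ in range(4)],0).astype(np.uint8)[:,:,::-1]
b=cv2.resize(im[115:240,290:420],None,fx=4.6,fy=4.6,interpolation=cv2.INTER_CUBIC)
cv2.imwrite("pics/b2.png",b)
E
```

```text
(no output)
```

View pics/b2.png

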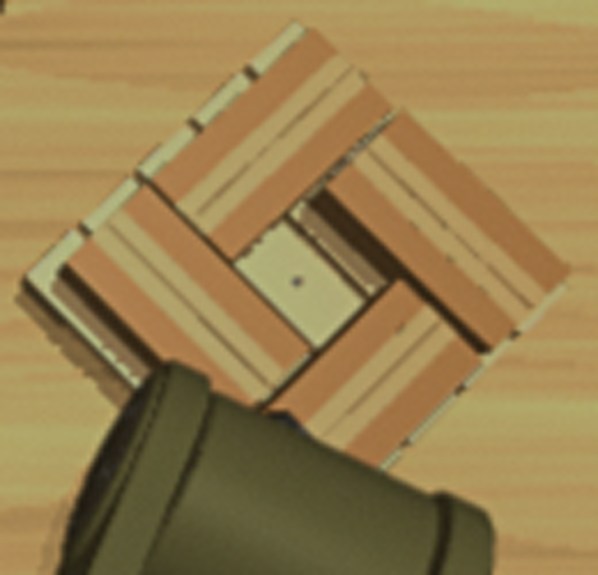

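```bash
python3 - <<'E'
from h import *
v=[.52628,-.27469,2.32294]
m=[at_z("top",p,.082) for p in orig([(402,108),(570,268),(488,352),(326,187)],4.6,(290,115))]
x,r=fit([(-.0325,-.065),(-.0325,.065),(.0325,.065),(.0325,-.065)],m,[.55,-.35,2.3]);print(x,r.tolist())
o=W(v,(-.067,.0345));g=x[:2]-o;c,s=np.cos(v[2]),np.sin(v[2])
print("skid err mm",1e3*(c*g[0]+s*g[1]),1e3*(-s*g[0]+c*g[1]),"yaw",x[2]-v[2])
E
```

```text
[ 0.54915217 -0.34773929  2.32955156] [[0.4, -0.1], [-1.7, -0.6], [0.5, -1.6], [0.9, 2.3]]
skid err mm -1.9688873129762736 -1.2941648051649273 yaw 0.0066115600191785084
```

```bash
python3 -c "
from plant import arm
print(arm.close_job())"
```

```text
the job is handed in; nothing more can be done
None
```

I laid the carton over on the bench and set it flat in the open place. By the top camera it lies about 2.4 mm from the centre and 0.007 rad off square, with gaps of about 6 mm (layer3) and 3 mm (layer1). I released it and handed the job in at about 18 s; the judge's verdict was not shown.

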